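# Load a flanged sleeve on the gauging mandrel

### The job

Load the tall flanged sleeve for gauging: swing the keeper arm clear of the upright mandrel, then slide the sleeve, flange down, over the mandrel until it is fully home on the shoulder, lowering it in the grip rather than letting it drop. Then swing the keeper all the way back over the sleeve to its stop and let go. Leave the other fittings and the wrench where they are.

Things in the scene. Friction and masses are not known exactly. Their poses are not given: they have to be found in the camera images.
- sleeve: the part to load: stainless flanged sleeve, standing flange down on the table among two look-alikes. Tube 44 mm outside, 33 mm bore right through, 90 mm tall overall; at its foot a round flange 64 mm across and 8 mm thick. About 0.5 kg. Origin: centre of its underside; z up along the bore. It is the only fitting that has both a flange and the full 90 mm height.
- tube_plain: look-alike, not wanted: plain stainless tube, 44 mm outside, 33 mm bore, 90 mm tall, no flange. Stands on the table. Origin: centre of its underside, z up.
- ferrule_short: look-alike, not wanted: short stainless flanged sleeve, 44 mm outside, 33 mm bore, only 50 mm tall, flange 64 mm across and 8 mm thick at its foot. Stands on the table. Origin: centre of its underside, z up.
- reducer: bystander: ribbed stainless reducer, a stepped cone 68 mm across the foot and 95 mm tall, standing on the table. Origin: centre of its underside.
- wrench: bystander: wrench 190 mm long lying flat on the table. Origin: under its middle.
- mandrel_seat (a point): centre of the shoulder (68 mm across, 30 mm above the table) that the sleeve must sit on; part of the fixed grey gauging fixture, whose frame this is. z up along the steel mandrel: 30 mm diameter, 80 mm tall above this point, its top 6 mm tapered to 22 mm. Base plate 20 mm thick, x -65 to +135, y -70 to +70 mm. A pivot post 26 mm in diameter stands at x = +95 mm.
- keeper_pivot (a point): axis of the keeper on top of the pivot post, at the height of the keeper arm's underside: 95 mm above mandrel_seat and 95 mm from the mandrel axis (+x of the fixture). Same axes as mandrel_seat.
- keeper (a joint): angle (rad) of the keeper arm, a dark steel bar 24 mm wide, 8 mm thick. 0: at its stop, straight over the mandrel (along the fixture's -x from the pivot). Grows clockwise from above, swinging out to the fixture's +y, to a stop at 1.75. Friction (1 N at the knob) holds it where it is left. Starts at 0 to 0.2. Its underside passes 5 mm above a seated sleeve's top.
- keeper_knob (a point): middle of the upright black knob on the keeper arm, 135 mm from the pivot: a cylinder 22 mm in diameter and 40 mm tall, rising straight from the arm's top; this point is 22 mm above the arm's top and 18 mm below the knob's top. At joint 0 it lies 40 mm from the mandrel axis, on the -x side of the fixture.

How it is judged (in metres and radians):
On the way, in this order (a step that is already met when the one before it is completed fails the run):
1. the keeper arm is swung clear of the mandrel (joint above 0.6 rad) (value of joint keeper above 0.6 rad), for 0.2 s.
2. the sleeve is fully home on the shoulder, flange down, and let go (z of sleeve in the frame of mandrel_seat between -0.003 and 0.003 m and horizontal distance between sleeve and mandrel_seat below 0.004 m and angle between sleeve's own z axis and vertical below 0.06 rad and contact force between the fingers and sleeve below 0.3 N), for 0.2 s.
At the end, for the whole second after the job is handed in: The tall flanged sleeve sits flange down on the mandrel, its underside within 3 mm of the shoulder, on the axis within 4 mm and upright within 0.06 rad; the keeper is closed over it (joint below 0.08 rad); all is at rest and released (z of sleeve in the frame of mandrel_seat between -0.003 and 0.003 m and horizontal distance between sleeve and mandrel_seat below 0.004 m and angle between sleeve's own z axis and vertical below 0.06 rad and value of joint keeper below 0.08 rad and linear speed of sleeve below 0.02 m/s and velocity of joint keeper between -0.05 and 0.05 rad/s); the robot touches nothing.
It fails at once if the sleeve is let drop: faster than 0.4 m/s while around the mandrel (horizontal distance between sleeve and mandrel_seat below 0.008 m and z of sleeve in the frame of mandrel_seat below 0.085 m and linear speed of sleeve above 0.4 m/s).
It fails at once if another fitting or the wrench is shifted by more than 40 mm or a fitting is knocked over (distance of any of tube_plain, ferrule_short, reducer, wrench from where it was at the start of the episode above 0.04 m or angle between any of tube_plain, ferrule_short, reducer's own z axis and vertical above 0.5 rad).
It also fails if it takes over 72 s, if anything falls off the work surface, if the arm or the gripper's body presses on something with over 40 N, if the wrist force passes 120 N, or if a joint passes its speed limit or range.

### The arm

A 6-joint arm with a two-finger parallel gripper is mounted at the origin on the work surface. World frame = base frame: x ahead of the robot, y to its left, z up, the work surface at z = 0. Lengths are in mm, angles in rad, forces in N, time in s.
With the tool pointing down it reaches from about 350 to 725 mm from the base axis. Payload 4.3 kg.
Tool frame: the origin (TCP) lies on the front face of the gripper's body, between the roots of the fingers; the fingertips stand 73 mm ahead of it and the grasp point (between the pads) lies 54 mm ahead of it; z points along the fingers, y is the line along which they close (so a half turn about z gives the same grasp; the last joint's range is limited). The gripper opens to 85 mm and grips with 20 to 120 N. Pads are 22 mm wide; open, the fingers measure 114 mm over their backs; the gripper's body (76 mm by 85 mm) begins 54 mm behind the grasp point. The pads swing forward as they close: fully open they stand 13 mm farther back than shut.
Start: joints at [-1.448, 0.377, 0.081, 1.274, 0, 1.46], TCP at [132.662, -559.517, 303.929] pointing down, gripper open.
Joint ranges: [-2.72, 2.72], [-0.84, 1.66], [-1.02, 1.22], [-1.77, 2.12], [-1.37, 1.28], [-3.14, 3.14]. Speed limits (rad/s): [2.57, 2.57, 3.14, 3.14, 3.14, 3.14].

### API

Orientations are given as a rotation vector (axis times angle).
In Python, from bench import ctrl gives the robot as it stands.
- The arm moves only by the tool jog_arm, never from a script. Its argument "commands" is a list that holds one entry, the list of rows, each a list of 6 numbers: the shift along the world's x, y, z in m, then the turn, a rotation vector about the world's x, y, z in rad. In form: [[[x, y, z, rx, ry, rz], ...]]. A call has 1 to 20 rows; each row is the pose to reach, as a shift and turn from the pose commanded when the call began; what a row does not reach only later rows make up. A row lasts 1/8 s, in which the tool goes at most 62.5 mm and 10.7 degrees, less where a joint would pass 70% of its speed; a pose out of reach is approached as far as the arm can. A call with a gripper value outside its range is refused whole. "claw" is the finger opening in m, from 0 to 0.0854, set as the call begins (left out, the last holds). The fingers move at their own pace and stop on an object; "newtons" is the grip in N (left out, the last holds). Time passes only in rows, so rows that repeat a pose let the fingers close. It gives the time, the measured TCP pose, the force, the opening and the grip force at its end, in the units of the state.
- ctrl.sense(): the state, without advancing time (a new reading comes with each control period).
- ctrl.get_image(name): name is "scene" or "top" or "wrist"; returns the picture (384x512x3 uint8, red, green, blue); there is no depth.
- ctrl.calibration(name): a dict with "mtx" (3x3 intrinsics, pixels), "R" (3x3) and "t" (3): a world point X has camera coordinates R X + t. Camera axes: x right, y down, z forward; pixel columns grow to the right and rows downward; lengths in mm; the calibration is good to about 2 mm. The wrist camera is an equidistant fisheye: a pixel r from the principal point sees the ray r / f radians off the axis. A picture is of the moment at which its call begins: read the wrist's pose just before it. calibration takes no time and is no camera call; for the wrist camera it gives the pose at the moment of the call.
- ctrl.hand_in(): hands the job in; it is judged then, once.
The state is a dict: "clock": time; "joint_positions": joint angles; "qd": joint speeds; "joint_efforts": joint torques, N m; "tcp_pos": TCP position; "tool_rot": TCP orientation; "force": force on the tool from outside, world axes, zero at the start; "wrist_torque": the same for the moment, N m; "grip_width": opening from 0.0 (shut) to 1.0 (fully open); "gripper_force": force on a finger pad.
Only numpy, scipy, OpenCV 4.12 (cv2) and the standard library are available. Lean on these libraries where they do the work, as an engineer would, in place of code of your own. Each camera call takes 0.05 s, during which the arm holds its last target. There are 200 camera calls.

## Working session

There is one attempt and no reset: what is moved stays moved. The work goes in short steps, Python scripts to look and compute and a tool call to move; the robot and the scene stay as the last step left them, time stands still between calls to the robot, and variables do not carry over. Pictures are saved under pics/ and viewed, at most 10 in all, crops included, and the job is handed in when it is done.

Besides the shell and the picture viewer there is one more tool, called after "Request:" as a command line: name --argument value ..., lists and objects as JSON in quotes. jog_arm: Moves the arm, as the interface text tells. Its arguments: {"type":"object","properties":{"commands":{"type":"array"},"claw":{"type":"number"},"newtons":{"type":"number"}},"required":["commands"]}

```bash
mkdir -p pics; python3 - <<'E'
from bench import ctrl
import cv2
s=ctrl.sense();print(s)
for n in("scene","top"):
    im=ctrl.get_image(n);cv2.imwrite(f"pics/{n}0.png",cv2.resize(im[:,:,::-1],(800,600),interpolation=cv2.INTER_CUBIC))
    c=ctrl.calibration(n);print(n,c)
E
```

```text
{'clock': 0.0, 'joint_positions': array([-1.44830676e+00,  3.78100740e-01,  7.96719144e-02,  1.27442722e+00,
        1.38532686e-06,  1.46055142e+00]), 'qd': array([-0.00143877,  0.00036685,  0.00066513,  0.00089495,  0.0009513 ,
        0.0014008 ]), 'joint_efforts': array([ 4.47649945e-04, -4.63594794e+01,  2.69880795e+01,  2.05716648e-02,
       -7.06034484e-05,  7.41696113e-06]), 'tcp_pos': array([ 132.59323908, -558.9908484 ,  302.9570539 ]), 'tool_rot': array([-3.11830021e+00, -3.64514805e-01,  1.76204339e-05]), 'force': array([-0.08086246, -0.0724272 , -0.33920152]), 'wrist_torque': array([ 0.03257577,  0.04789281, -0.0660099 ]), 'gripper_force': 0.0, 'grip_width': 0.9978202660310872}
scene {'mtx': array([[375.83916452,   0.        , 248.20302255],
       [  0.        , 375.83916452, 187.51245867],
       [  0.        ,   0.        ,   1.        ]]), 'R': array([[-0.8321278 ,  0.55457793,  0.00257845],
       [ 0.39271182,  0.59252261, -0.70334514],
       [-0.39158748, -0.58426046, -0.71084384]]), 't': array([ 437.57280566, -110.50347466, 1434.75053947])}
top {'mtx': array([[438.97489344,   0.        , 256.78189909],
       [  0.        , 438.97489344, 195.9180311 ],
       [  0.        ,   0.        ,   1.        ]]), 'R': array([[ 0.02288091, -0.99970969,  0.00755025],
       [-0.98822618, -0.02375959, -0.15114395],
       [ 0.15127946, -0.00400304, -0.98848293]]), 't': array([ -53.56823873,  506.35860603, 1193.66388074])}
```

View pics/scene0.png

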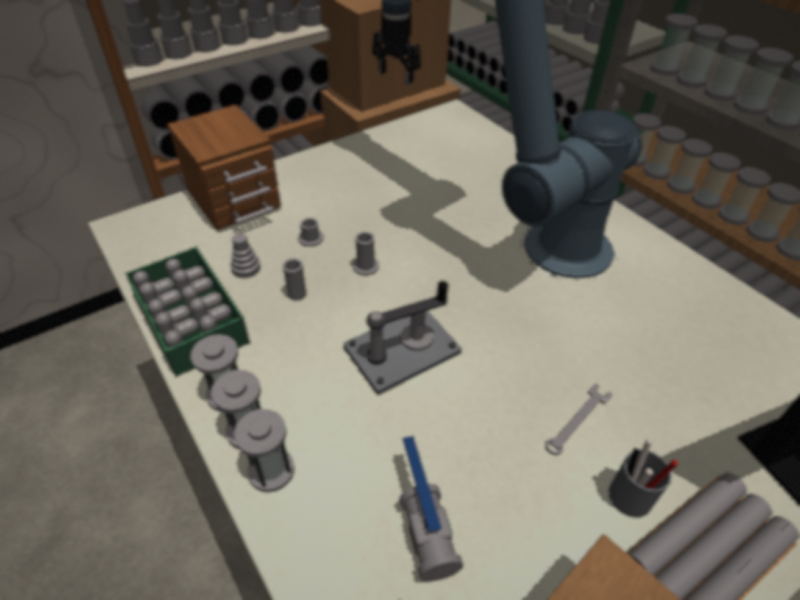

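View pics/top0.png

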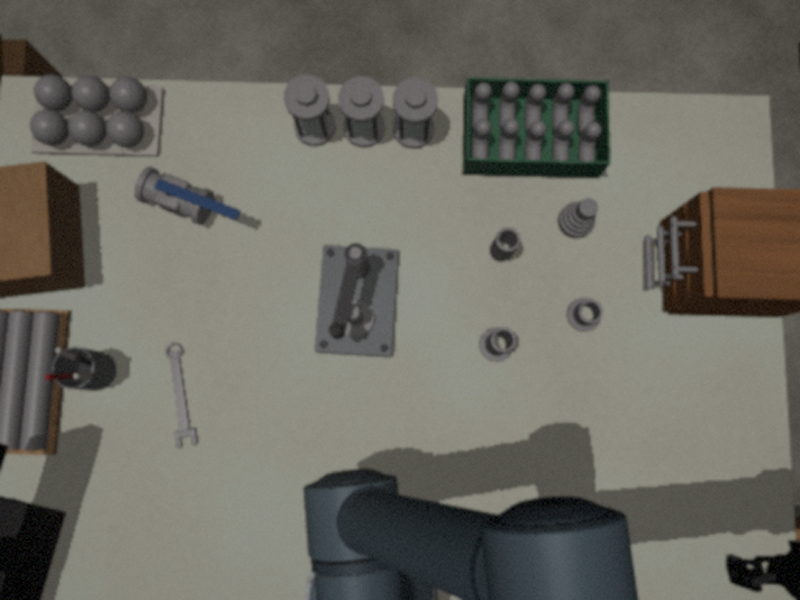

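The scene view shows the tall flanged sleeve at about (365,252), with the plain tube at (294,280), the short ferrule at (310,232) and the reducer at (243,255). The fixture is at about (403,345). In the top view the sleeve is at (498,343) and the fixture at (358,300), with the keeper knob near (337,330). I'll enlarge both.

```bash
python3 - <<'E'
from bench import ctrl
import cv2
for n,(x,y,w,h,k) in {"top":(195,145,155,95,5),"scene":(180,140,125,115,5)}.items():
    im=ctrl.get_image(n)[y:y+h,x:x+w,::-1]
    cv2.imwrite(f"pics/{n}1.png",cv2.convertScaleAbs(cv2.resize(im,(w*k,h*k),interpolation=cv2.INTER_CUBIC),alpha=1.5))
E
```

```text
(no output)
```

View pics/top1.png

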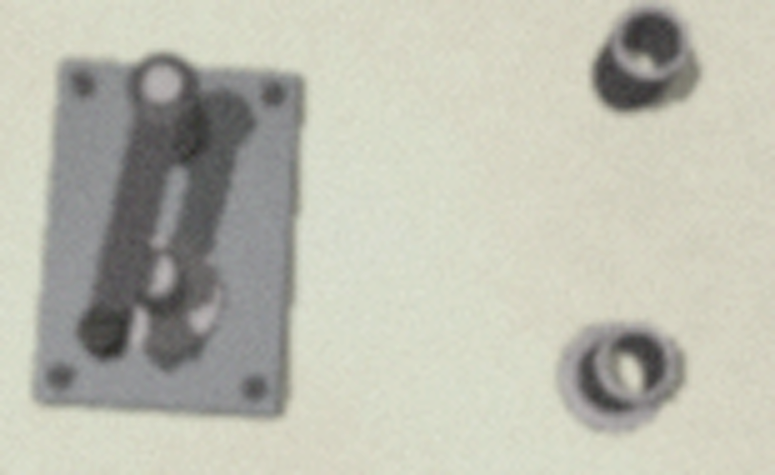

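View pics/scene1.png

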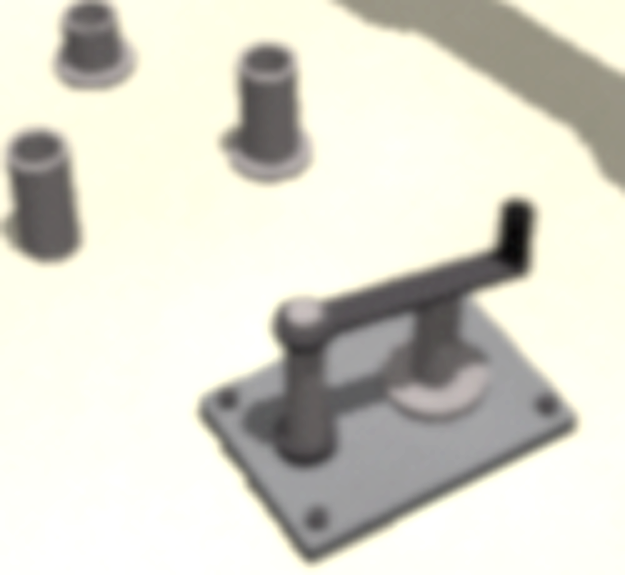

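The top crop shows the plate corners at (62,60), (302,75), (282,414) and (35,402), the knob at (105,328), and the sleeve's top ring at (632,368) with its flange centred near (617,375). The scene crop shows corners at (200,405), (310,552) and (577,422), the knob top at (518,206), and the sleeve's top at (268,62).

```bash
cat > h.py <<'E'
from bench import ctrl
import numpy as np
from scipy.optimize import least_squares
def proj(n,P):
    c=ctrl.calibration(n);q=np.atleast_2d(P)@c["R"].T+c["t"];q=q@c["mtx"].T;return q[:,:2]/q[:,2:]
def px(n,uv):
    o={"top":(195,145),"scene":(180,140)}[n];return (np.atleast_2d(uv)+.5)/5-.5+o
E
python3 - <<'E'
from h import *
obs=[("top",(62,60),(135,70,-10)),("top",(302,75),(135,-70,-10)),("top",(282,414),(-65,-70,-10)),("top",(35,402),(-65,70,-10)),
("scene",(200,405),(135,-70,-10)),("scene",(310,552),(135,70,-10)),("scene",(577,422),(-65,70,-10)),
("top",(105,328),"k"),("scene",(518,206),"k")]
def f(p):
    r=[]
    for n,uv,L in obs:
        if L=="k": L=(95-135*np.cos(p[3]),135*np.sin(p[3]),143)
        c,s=np.cos(p[2]),np.sin(p[2])
        W=(p[0]+c*L[0]-s*L[1],p[1]+s*L[0]+c*L[1],30+L[2])
        r+=list((proj(n,W)-px(n,uv))[0])
    return np.array(r)
s=least_squares(f,[500,0,0,.1],x_scale=[100,100,1,1]);print("fix",s.x,s.fun.round(1))
p=s.x;R=lambda L:(p[0]+np.cos(p[2])*L[0]-np.sin(p[2])*L[1],p[1]+np.sin(p[2])*L[0]+np.cos(p[2])*L[1])
print("pivot",R((95,0)),"knob",R((95-135*np.cos(p[3]),135*np.sin(p[3]))))
so=[("top",(632,368),90),("top",(617,375),8),("scene",(268,62),90),("scene",(270,150),8)]
g=lambda q:np.concatenate([(proj(n,(q[0],q[1],z))-px(n,uv))[0] for n,uv,z in so])
s=least_squares(g,[400,-200]);print("sleeve",s.x,s.fun.round(1))
E
```

```text
fix [ 4.85793464e+02  4.20730329e+01 -3.15178976e-02  1.35617422e-01] [-1.1 -0.4 -0.7 -0.8 -0.6  0.5 -0.8  0.2 -1.2 -1.9 -0.5 -0.4  0.3 -2.
 -0.5  0.4 -1.  -0.1]
pivot (np.float64(580.7462824938418), np.float64(39.079328361706516)) knob (np.float64(447.6274567865643), np.float64(61.53769522832164))
sleeve [ 446.11099489 -215.53887226] [ 0.4 -0.9 -1.   0.6 -0.1 -0.4  0.1 -0.8]
```

```bash
python3 - <<'E'
import numpy as np
p0=np.array([132.662,-559.517]);a0=np.arctan2(p0[1],p0[0]);r0=np.hypot(*p0)
p1=np.array([447.6,61.5]);a1=np.arctan2(p1[1],p1[0]);r1=np.hypot(*p1)
rows=[]
for i in range(1,17):
    t=i/16;a=a0+t*(a1-a0);r=r0+t*(r1-r0)
    rows.append([round((r*np.cos(a)-p0[0])/1e3,3),round((r*np.sin(a)-p0[1])/1e3,3),0,0,0,round(2.74*t,2)])
print(rows)
E
```

```text
[[np.float64(0.048), np.float64(0.022), 0, 0, 0, 0.17], [np.float64(0.094), np.float64(0.048), 0, 0, 0, 0.34], [np.float64(0.136), np.float64(0.078), 0, 0, 0, 0.51], [np.float64(0.175), np.float64(0.111), 0, 0, 0, 0.69], [np.float64(0.21), np.float64(0.147), 0, 0, 0, 0.86], [np.float64(0.241), np.float64(0.186), 0, 0, 0, 1.03], [np.float64(0.268), np.float64(0.227), 0, 0, 0, 1.2], [np.float64(0.291), np.float64(0.269), 0, 0, 0, 1.37], [np.float64(0.309), np.float64(0.313), 0, 0, 0, 1.54], [np.float64(0.323), np.float64(0.358), 0, 0, 0, 1.71], [np.float64(0.332), np.float64(0.403), 0, 0, 0, 1.88], [np.float64(0.337), np.float64(0.449), 0, 0, 0, 2.06], [np.float64(0.338), np.float64(0.493), 0, 0, 0, 2.23], [np.float64(0.334), np.float64(0.537), 0, 0, 0, 2.4], [np.float64(0.326), np.float64(0.58), 0, 0, 0, 2.57], [np.float64(0.315), np.float64(0.621), 0, 0, 0, 2.74]]
```

Request:
jog_arm --commands '[[[0.048, 0.022, 0, 0, 0, 0.17], [0.094, 0.048, 0, 0, 0, 0.34], [0.136, 0.078, 0, 0, 0, 0.51], [0.175, 0.111, 0, 0, 0, 0.69], [0.21, 0.147, 0, 0, 0, 0.86], [0.241, 0.186, 0, 0, 0, 1.03], [0.268, 0.227, 0, 0, 0, 1.2], [0.291, 0.269, 0, 0, 0, 1.37], [0.309, 0.313, 0, 0, 0, 1.54], [0.323, 0.358, 0, 0, 0, 1.71], [0.332, 0.403, 0, 0, 0, 1.88], [0.337, 0.449, 0, 0, 0, 2.06], [0.338, 0.493, 0, 0, 0, 2.23], [0.334, 0.537, 0, 0, 0, 2.4], [0.326, 0.58, 0, 0, 0, 2.57], [0.315, 0.621, 0, 0, 0, 2.74], [0.315, 0.621, 0, 0, 0, 2.74], [0.315, 0.621, 0, 0, 0, 2.74]]]'

```text
clock: 2.45
tcp_pos: [447.7, 61.3, 303.9]
tool_rot: [0.266, 3.13, -0.001]
force: [0.0, -0.2, -0.9]
grip_width: 1.001
gripper_force: 0.0
```

```bash
python3 - <<'E'
from h import *
import cv2
print(ctrl.calibration("wrist"))
im=ctrl.get_image("wrist");cv2.imwrite("pics/w1.png",cv2.convertScaleAbs(cv2.resize(im[:,:,::-1],(800,600),interpolation=cv2.INTER_CUBIC),alpha=1.4))
E
```

```text
{'mtx': array([[297.31863964,   0.        , 259.91048562],
       [  0.        , 297.31863964, 191.49939267],
       [  0.        ,   0.        ,   1.        ]]), 'R': array([[ 1.69083710e-01,  9.85601653e-01, -2.85459338e-04],
       [ 9.32732557e-01, -1.59920218e-01,  3.23164819e-01],
       [ 3.18466129e-01, -5.49081637e-02, -9.46342654e-01]]), 't': array([-136.99480787, -449.09357076,  241.6129942 ])}
```

View pics/w1.png

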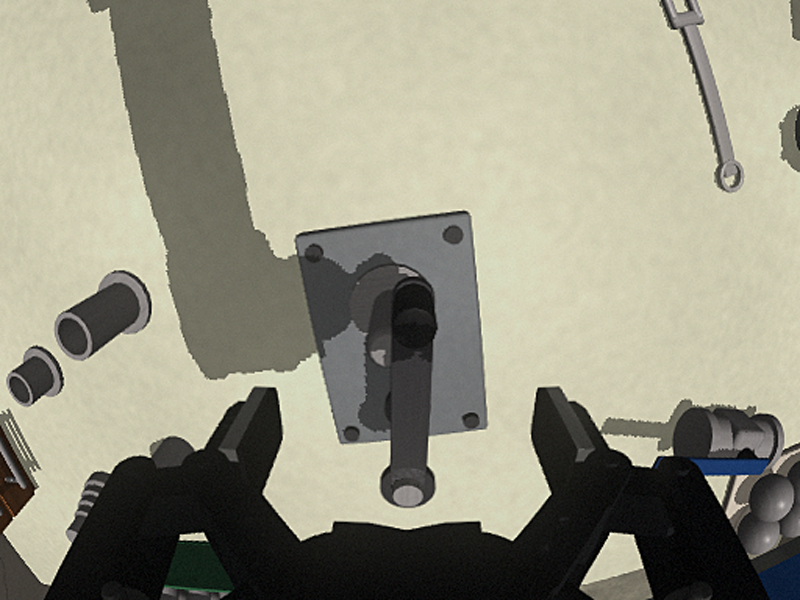

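The wrist view shows the plate corners at (296,235), (468,211), (486,429) and (341,443), the knob top at (416,329), and the sleeve's top rim at (74,334) with its flange around (123,301). I'll refine from these.

```bash
cat >> h.py <<'E'
def wproj(P,c):
    q=np.atleast_2d(P)@c["R"].T+c["t"];rho=np.hypot(q[:,0],q[:,1]);th=np.arctan2(rho,q[:,2])
    return c["mtx"][:2,2]+c["mtx"][0,0]*(th/rho)[:,None]*q[:,:2]
def w8(uv): return (np.atleast_2d(uv)+.5)*.64-.5
def fixW(p,L):
    c,s=np.cos(p[2]),np.sin(p[2]);return np.array([p[0]+c*L[0]-s*L[1],p[1]+s*L[0]+c*L[1],30+L[2]])
E
python3 - <<'E'
from h import *
c=ctrl.calibration("wrist");print("cam",-c["R"].T@c["t"])
obs=[((296,235),(-65,-70,-10)),((468,211),(-65,70,-10)),((486,429),(135,70,-10)),((341,443),(135,-70,-10)),((416,329),"k")]
def f(p):
    r=[]
    for uv,L in obs:
        if L=="k": L=(95-135*np.cos(p[3]),135*np.sin(p[3]),143)
        r+=list((wproj(fixW(p,L),c)-w8(uv))[0])
    return np.array(r)
s=least_squares(f,[486,42,-.03,.13],x_scale=[100,100,1,1]);p=s.x;print("fix",p,s.fun.round(1))
print("pivot",fixW(p,(95,0,0)),"knob",fixW(p,(95-135*np.cos(p[3]),135*np.sin(p[3]),0)))
so=[((74,334),90),((123,301),8)]
g=lambda q:np.concatenate([(wproj((q[0],q[1],z),c)-w8(uv))[0] for uv,z in so])
s=least_squares(g,[446,-215]);print("sleeve",s.x,s.fun.round(1))
E
```

```text
cam [365.27076339  76.13873129 373.73634678]
fix [ 4.84550431e+02  4.38321004e+01 -4.11886818e-02  1.57415192e-01] [-1.9  0.4  1.8  0.5  1.1  0.2 -1.2  1.3  0.  -1. ]
pivot [579.46985831  39.92028189  30.        ] knob [447.12355467  66.55589547  30.        ]
sleeve [ 444.01834191 -211.51605622] [-0.2 -0.   0.3  0. ]
```

Request:
jog_arm --commands '[[[0, 0.003, -0.045, 0, 0, 0], [0, 0.003, -0.089, 0, 0, 0], [0, 0.003, -0.089, 0, 0, 0]]]'

```text
clock: 2.88
tcp_pos: [445.1, 63.5, 212.1]
tool_rot: [-0.268, -3.122, 0.001]
force: [-1.0, 0.7, 1.2]
grip_width: 0.996
gripper_force: 0.0
```

Request:
jog_arm --commands '[[[0, 0, 0, 0, 0, 0], [0, 0, 0, 0, 0, 0], [0, 0, 0, 0, 0, 0], [0, 0, 0, 0, 0, 0], [0, 0, 0, 0, 0, 0], [0, 0, 0, 0, 0, 0]]]' --claw 0.015 --newtons 20

```text
clock: 3.62
tcp_pos: [448.5, 64.5, 216.1]
tool_rot: [0.264, 3.128, 0.0]
force: [-0.4, -0.9, 6.0]
grip_width: 0.253
gripper_force: 21.6
```

```bash
python3 - <<'E'
import numpy as np
P=np.array([580,39.5]);Y=-.036
K=lambda th:P+135*np.array([np.cos(np.pi-th+Y),np.sin(np.pi-th+Y)])
k0=K(.15)
print(k0,[[*map(float,((K(.15+i*.1)-k0)/1e3).round(4)),0,0,0,round(-.1*i,2)] for i in range(1,13)])
E
```

```text
[447.32850529  64.46546598] [[0.0032, 0.0131, 0, 0, 0, -0.1], [0.0076, 0.0259, 0, 0, 0, -0.2], [0.0133, 0.0381, 0, 0, 0, -0.3], [0.0202, 0.0497, 0, 0, 0, -0.4], [0.0282, 0.0605, 0, 0, 0, -0.5], [0.0373, 0.0706, 0, 0, 0, -0.6], [0.0473, 0.0796, 0, 0, 0, -0.7], [0.0581, 0.0876, 0, 0, 0, -0.8], [0.0698, 0.0945, 0, 0, 0, -0.9], [0.082, 0.1002, 0, 0, 0, -1.0], [0.0947, 0.1046, 0, 0, 0, -1.1], [0.1079, 0.1077, 0, 0, 0, -1.2]]
```

Request:
jog_arm --commands '[[[0.003, 0.013, 0.001, 0, 0, -0.1], [0.008, 0.026, 0.002, 0, 0, -0.2], [0.013, 0.038, 0.002, 0, 0, -0.3], [0.02, 0.05, 0.002, 0, 0, -0.4], [0.028, 0.06, 0.002, 0, 0, -0.5], [0.037, 0.071, 0.002, 0, 0, -0.6], [0.047, 0.08, 0.002, 0, 0, -0.7], [0.058, 0.088, 0.002, 0, 0, -0.8], [0.07, 0.094, 0.002, 0, 0, -0.9], [0.082, 0.1, 0.002, 0, 0, -1.0], [0.095, 0.105, 0.002, 0, 0, -1.1], [0.108, 0.108, 0.002, 0, 0, -1.2], [0.108, 0.108, 0.002, 0, 0, -1.2]]]'

```text
clock: 5.25
tcp_pos: [556.2, 171.7, 216.2]
tool_rot: [1.985, 2.433, -0.003]
force: [2.7, -4.0, -2.9]
grip_width: 0.249
gripper_force: 21.0
```

Request:
jog_arm --commands '[[[0, 0, 0, 0, 0, 0], [0, 0, 0, 0, 0, 0], [0, 0, 0, 0, 0, 0], [0, 0, 0.05, 0, 0, 0], [0, 0, 0.1, 0, 0, 0], [0, 0, 0.1, 0, 0, 0]]]' --claw 0.085

```text
clock: 6.0
tcp_pos: [557.6, 173.1, 322.0]
tool_rot: [1.982, 2.43, 0.012]
force: [0.0, -0.1, 0.1]
grip_width: 0.996
gripper_force: 0.0
```

Request:
jog_arm --commands '[[[-0.01, -0.025, 0, 0, 0, 0.15], [-0.022, -0.05, 0, 0, 0, 0.3], [-0.035, -0.075, 0, 0, 0, 0.45], [-0.045, -0.1, 0, 0, 0, 0.6], [-0.055, -0.125, 0, 0, 0, 0.75], [-0.065, -0.15, 0, 0, 0, 0.9], [-0.075, -0.175, 0, 0, 0, 1.05], [-0.09, -0.2, 0, 0, 0, 1.2], [-0.1, -0.225, 0, 0, 0, 1.37], [-0.111, -0.252, 0, 0, 0, 1.37], [-0.111, -0.252, 0, 0, 0, 1.37], [-0.111, -0.252, 0, 0, 0, 1.37]]]'

```text
clock: 7.5
tcp_pos: [444.5, -79.0, 316.5]
tool_rot: [0.002, -3.141, -0.001]
force: [0.3, 0.2, 0.1]
grip_width: 0.996
gripper_force: 0.0
```

```bash
python3 - <<'E'
from h import *
import cv2,pickle
c=ctrl.calibration("wrist");pickle.dump(c,open("c2.pkl","wb"))
im=ctrl.get_image("wrist");cv2.imwrite("pics/w2.png",cv2.convertScaleAbs(cv2.resize(im[:,:,::-1],(800,600),interpolation=cv2.INTER_CUBIC),alpha=1.4))
E
```

```text
(no output)
```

View pics/w2.png

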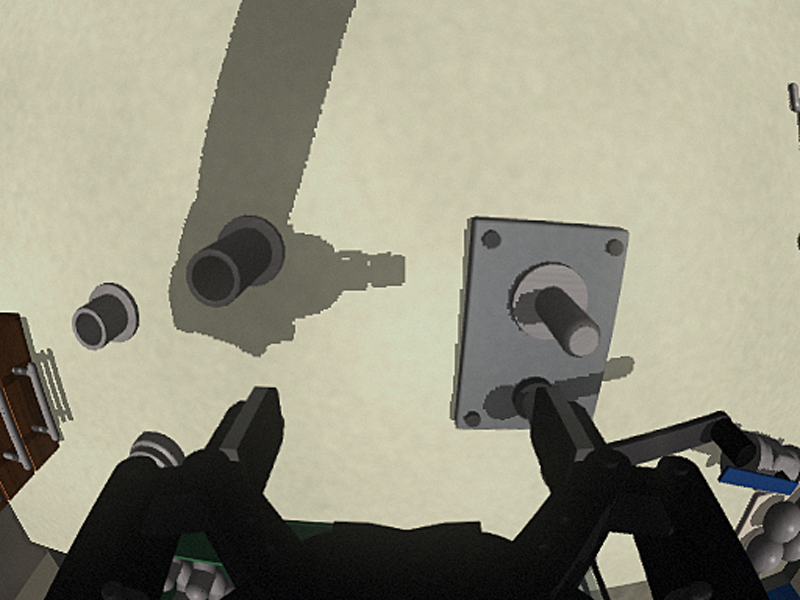

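The keeper is swung clear. The mandrel's top is at (584,341), the shoulder disc is centred at (549,301), the sleeve's top rim is at (213,277), and its flange is near (247,254).

```bash
python3 - <<'E'
from h import *
import pickle;c=pickle.load(open("c2.pkl","rb"))
for nm,so,x0 in(("mandrel",[((584,341),110),((549,301),30)],[485,43]),("sleeve",[((213,277),90),((247,254),8)],[445,-213])):
    g=lambda q:np.concatenate([(wproj((q[0],q[1],z),c)-w8(uv))[0] for uv,z in so])
    s=least_squares(g,x0);print(nm,s.x,s.fun.round(1))
s=ctrl.sense();print(s["tcp_pos"],s["tool_rot"])
E
```

```text
mandrel [484.2897248   43.12824771] [-0.7 -0.5  0.8  0.6]
sleeve [ 446.27908005 -214.75727598] [-0.6  1.1  0.7 -1.3]
[444.67688369 -78.85354177 316.57846435] [ 3.04545677e-03 -3.14126062e+00 -1.13981695e-03]
```

Request:
jog_arm --commands '[[[0.001, -0.045, 0, 0, 0, 0], [0.001, -0.09, 0, 0, 0, 0], [0.001, -0.135, 0, 0, 0, 0], [0.001, -0.135, 0, 0, 0, 0], [0.001, -0.135, -0.05, 0, 0, 0], [0.001, -0.135, -0.1, 0, 0, 0], [0.001, -0.135, -0.15, 0, 0, 0], [0.001, -0.135, -0.185, 0, 0, 0], [0.001, -0.135, -0.198, 0, 0, 0], [0.001, -0.135, -0.198, 0, 0, 0], [0.001, -0.135, -0.198, 0, 0, 0]]]'

```text
clock: 8.93
tcp_pos: [446.9, -214.9, 120.5]
tool_rot: [-0.003, 3.139, -0.002]
force: [0.3, -0.4, 1.1]
grip_width: 0.997
gripper_force: 0.0
```

Request:
jog_arm --commands '[[[0, 0, 0, 0, 0, 0], [0, 0, 0, 0, 0, 0], [0, 0, 0, 0, 0, 0], [0, 0, 0, 0, 0, 0], [0, 0, 0, 0, 0, 0], [0, 0, 0, 0, 0, 0]]]' --claw 0.035 --newtons 40

```text
clock: 9.68
tcp_pos: [446.2, -215.3, 119.9]
tool_rot: [-0.001, 3.14, -0.003]
force: [-1.2, -1.9, 6.3]
grip_width: 0.498
gripper_force: 40.3
```

Request:
jog_arm --commands '[[[0, 0, 0.03, 0, 0, 0], [0, 0, 0.08, 0, 0, 0], [0, 0, 0.13, 0, 0, 0], [0.006, 0.04, 0.14, 0, 0, 0], [0.012, 0.08, 0.14, 0, 0, 0], [0.018, 0.12, 0.14, 0, 0, 0], [0.024, 0.16, 0.14, 0, 0, 0], [0.03, 0.2, 0.14, 0, 0, 0], [0.036, 0.24, 0.14, 0, 0, 0], [0.039, 0.257, 0.14, 0, 0, 0], [0.039, 0.257, 0.14, 0, 0, 0], [0.039, 0.257, 0.14, 0, 0, 0], [0.039, 0.257, 0.14, 0, 0, 0]]]'

```text
clock: 11.3
tcp_pos: [484.5, 41.5, 258.8]
tool_rot: [-0.001, -3.141, 0.0]
force: [0.2, -0.4, -5.1]
grip_width: 0.499
gripper_force: 43.0
```

```bash
python3 - <<'E'
from h import *
import cv2,pickle
s=ctrl.sense();print(s["tcp_pos"],s["tool_rot"],s["force"],s["grip_width"])
c=ctrl.calibration("wrist");pickle.dump(c,open("c3.pkl","wb"))
im=ctrl.get_image("wrist");w=cv2.convertScaleAbs(cv2.resize(im[150:350,130:390,::-1],(780,600),interpolation=cv2.INTER_CUBIC),alpha=1.6)
cv2.imwrite("pics/w3.png",w)
E
```

```text
[484.49630437  41.50920905 258.75518111] [-6.58168334e-04 -3.14111289e+00  3.48644211e-04] [ 0.24138218 -0.38449451 -5.07569189] 0.49875872316516157
```

View pics/w3.png

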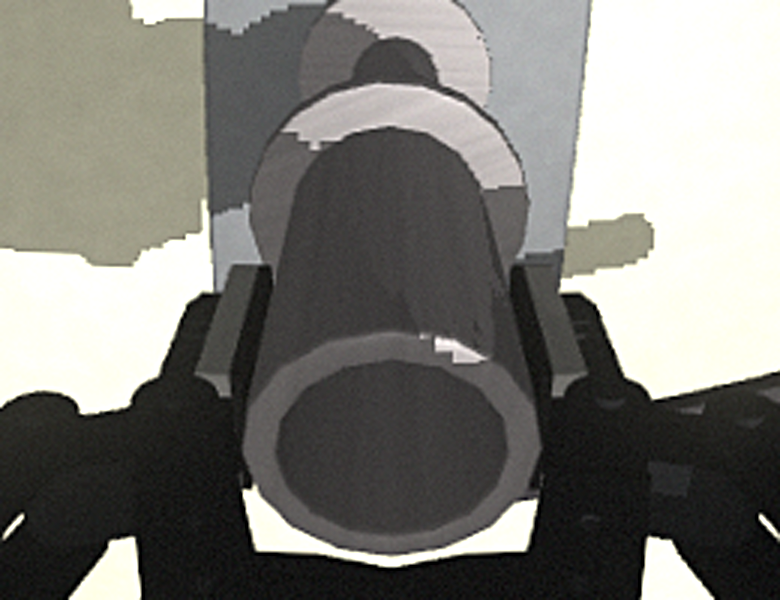

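The sleeve is held upright over the mandrel. Its rim spans columns 243–541 and rows 332–552, and the flange spans columns 249–528 with its far edge at row 83. The shoulder spans columns 300–491 and the mandrel 357–440.

```bash
python3 - <<'E'
from h import *
import pickle;c=pickle.load(open("c3.pkl","rb"))
a=np.linspace(0,2*np.pi,721)
def ext(x,y,z,r):
    w=wproj(np.c_[x+r*np.cos(a),y+r*np.sin(a),0*a+z],c);w=(w+.5-[130,150])*3-.5
    return np.array([w[:,0].min(),w[:,0].max(),w[:,1].min(),w[:,1].max()])
f=lambda q:np.r_[ext(q[0],q[1],229,22)-[243,541,332,552],(ext(q[0],q[1],147,32)-[249,528,83,0])[:3]]
s=least_squares(f,[484,42],diff_step=1e-4);print("sleeve",s.x,s.fun.round(1))
g=lambda q:(ext(485,q[0],30,34)-[300,491,0,0])[:2]
s=least_squares(g,[42],diff_step=1e-4);print("y shoulder",s.x,s.fun.round(1))
for x in(483,485,487):print(x,ext(x,43,30,34),ext(x,43,80,15))
E
```

```text
sleeve [484.67178445  42.53340023] [-5.6  2.9 -3.2  8.5 -0.3  4.6 -1.9]
y shoulder [44.23352582] [-1.9  1.9]
483 [294.38517827 489.5955643  -24.38481866 163.8212911 ] [341.20640361 443.27266944  68.36276765 165.28451002]
485 [294.56593809 489.4208707  -18.57029525 168.99603904] [341.33269348 443.15167037  75.03347313 171.4889045 ]
487 [294.74848582 489.24432952 -12.76851112 174.14711296] [341.46007626 443.02944849  81.67648763 177.65902137]
```

Request:
jog_arm --commands '[[[0, 0.002, 0, 0, 0, 0], [0, 0.002, -0.012, 0, 0, 0], [0, 0.002, -0.022, 0, 0, 0], [0, 0.002, -0.028, 0, 0, 0], [0, 0.002, -0.032, 0, 0, 0], [0, 0.002, -0.036, 0, 0, 0], [0, 0.002, -0.04, 0, 0, 0], [0, 0.002, -0.04, 0, 0, 0], [0, 0.002, -0.04, 0, 0, 0]]]'

```text
clock: 12.48
tcp_pos: [484.8, 44.5, 219.1]
tool_rot: [-0.002, 3.141, 0.0]
force: [0.2, -0.3, -5.0]
grip_width: 0.501
gripper_force: 43.0
```

Request:
jog_arm --commands '[[[0, 0, -0.01, 0, 0, 0], [0, 0, -0.02, 0, 0, 0], [0, 0, -0.03, 0, 0, 0], [0, 0, -0.04, 0, 0, 0], [0, 0, -0.05, 0, 0, 0], [0, 0, -0.057, 0, 0, 0], [0, 0, -0.062, 0, 0, 0], [0, 0, -0.065, 0, 0, 0], [0, 0, -0.065, 0, 0, 0], [0, 0, -0.065, 0, 0, 0]]]'

```text
clock: 13.72
tcp_pos: [484.7, 44.5, 154.1]
tool_rot: [-0.002, 3.141, 0.0]
force: [-0.3, -0.5, -5.1]
grip_width: 0.496
gripper_force: 43.0
```

Request:
jog_arm --commands '[[[0, 0, -0.001, 0, 0, 0], [0, 0, -0.002, 0, 0, 0], [0, 0, -0.003, 0, 0, 0], [0, 0, -0.004, 0, 0, 0], [0, 0, -0.0045, 0, 0, 0], [0, 0, -0.0045, 0, 0, 0]]]'

```text
clock: 14.48
tcp_pos: [484.8, 44.4, 149.9]
tool_rot: [-0.002, 3.141, -0.0]
force: [-1.8, -0.9, 1.9]
grip_width: 0.498
gripper_force: 43.5
```

Request:
jog_arm --commands '[[[0, 0, -0.0005, 0, 0, 0], [0, 0, -0.0005, 0, 0, 0], [0, 0, -0.0005, 0, 0, 0]]]'

```text
clock: 14.85
tcp_pos: [484.8, 44.4, 149.8]
tool_rot: [-0.002, 3.141, -0.0]
force: [-2.9, -2.5, 5.4]
grip_width: 0.496
gripper_force: 44.0
```

Request:
jog_arm --commands '[[[0, 0, 0, 0, 0, 0], [0, 0, 0, 0, 0, 0], [0, 0, 0, 0, 0, 0], [0, 0, 0, 0, 0, 0], [0, 0, 0, 0, 0, 0], [0, 0, 0.05, 0, 0, 0], [0, 0, 0.1, 0, 0, 0], [0, 0, 0.14, 0, 0, 0], [0, 0, 0.17, 0, 0, 0], [0, 0, 0.17, 0, 0, 0]]]' --claw 0.085

```text
clock: 16.1
tcp_pos: [486.1, 44.4, 321.5]
tool_rot: [-0.002, 3.136, -0.0]
force: [0.5, -0.3, 0.0]
grip_width: 0.996
gripper_force: 0.0
```

```bash
python3 - <<'E'
from h import *
import cv2,pickle
s=ctrl.sense();print(s["tcp_pos"],s["tool_rot"],s["force"],s["grip_width"])
c=ctrl.calibration("wrist");pickle.dump(c,open("c4.pkl","wb"))
im=ctrl.get_image("wrist");cv2.imwrite("pics/w4.png",cv2.convertScaleAbs(cv2.resize(im[:,:,::-1],(800,600),interpolation=cv2.INTER_CUBIC),alpha=1.5))
E
```

```text
[486.09287162  44.43522246 321.46488101] [-1.88981921e-03  3.13609967e+00 -1.41310881e-04] [ 0.45423501 -0.33138484  0.00446734] 0.9963935757323751
```

View pics/w4.png

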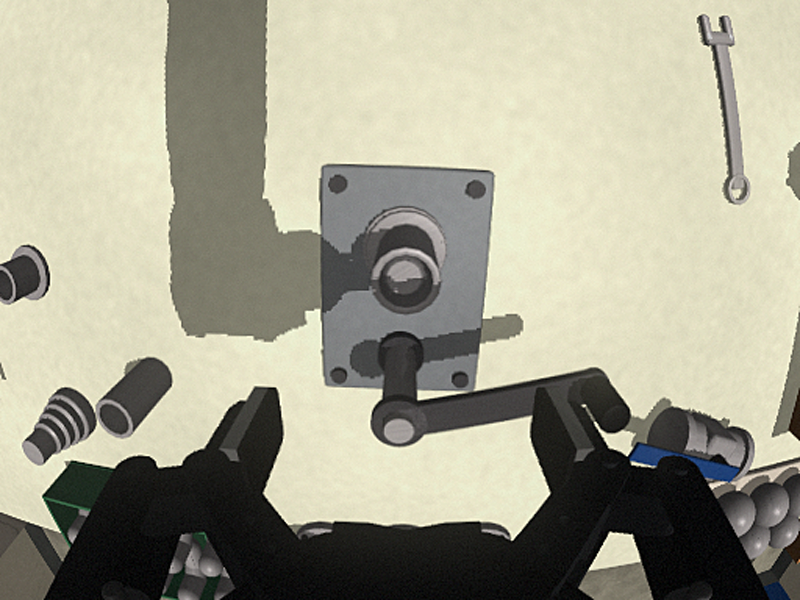

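Request:
jog_arm --commands '[[[0.008, 0.014, 0, 0, 0, -0.15], [0.016, 0.028, 0, 0, 0, -0.3], [0.024, 0.042, 0, 0, 0, -0.45], [0.032, 0.056, 0, 0, 0, -0.6], [0.04, 0.07, 0, 0, 0, -0.75], [0.048, 0.085, 0, 0, 0, -0.9], [0.056, 0.1, 0, 0, 0, -1.05], [0.064, 0.115, 0, 0, 0, -1.2], [0.071, 0.128, 0, 0, 0, -1.37], [0.071, 0.128, 0, 0, 0, -1.37], [0.071, 0.128, 0, 0, 0, -1.37], [0.071, 0.128, -0.04, 0, 0, -1.37], [0.071, 0.128, -0.08, 0, 0, -1.37], [0.071, 0.128, -0.1, 0, 0, -1.37], [0.071, 0.128, -0.1, 0, 0, -1.37]]]'

```text
clock: 18.02
tcp_pos: [553.9, 171.6, 217.0]
tool_rot: [-1.984, -2.432, 0.006]
force: [-0.3, -0.2, 1.5]
grip_width: 0.995
gripper_force: 0.0
```

Request:
jog_arm --commands '[[[0, 0, 0, 0, 0, 0], [0, 0, 0, 0, 0, 0], [0, 0, 0, 0, 0, 0], [0, 0, 0, 0, 0, 0], [0, 0, 0, 0, 0, 0], [0, 0, 0, 0, 0, 0]]]' --claw 0.015 --newtons 20

```text
clock: 18.77
tcp_pos: [556.1, 172.6, 219.7]
tool_rot: [1.985, 2.433, 0.002]
force: [-0.9, 0.1, 6.2]
grip_width: 0.25
gripper_force: 21.6
```

```bash
python3 - <<'E'
import numpy as np
P=np.array([579.9,40.6]);Y=-.036
k0=np.array([556.,171.9]);d=k0-P;r=np.hypot(*d);phi=np.arctan2(d[1],d[0]);print(r,np.pi+Y-phi)
print([[*map(float,((P+r*np.array([np.cos(phi+i*.1),np.sin(phi+i*.1)])-k0)/1e3).round(3)),round(.1*i,2)] for i in range(1,15)])
E
```

```text
133.45748386658576 1.354741768094867
[[-0.013, -0.003, 0.1], [-0.026, -0.007, 0.2], [-0.038, -0.013, 0.3], [-0.049, -0.02, 0.4], [-0.06, -0.028, 0.5], [-0.07, -0.036, 0.6], [-0.079, -0.046, 0.7], [-0.087, -0.057, 0.8], [-0.094, -0.068, 0.9], [-0.099, -0.08, 1.0], [-0.104, -0.093, 1.1], [-0.107, -0.106, 1.2], [-0.109, -0.119, 1.3], [-0.11, -0.133, 1.4]]
```

Request:
jog_arm --commands '[[[-0.013, -0.003, 0, 0, 0, 0.1], [-0.026, -0.007, 0, 0, 0, 0.2], [-0.038, -0.013, 0, 0, 0, 0.3], [-0.049, -0.02, 0, 0, 0, 0.4], [-0.06, -0.028, 0, 0, 0, 0.5], [-0.07, -0.036, 0, 0, 0, 0.6], [-0.079, -0.046, 0, 0, 0, 0.7], [-0.087, -0.057, 0, 0, 0, 0.8], [-0.094, -0.068, 0, 0, 0, 0.9], [-0.099, -0.08, 0, 0, 0, 1.0], [-0.104, -0.093, 0, 0, 0, 1.1], [-0.107, -0.106, 0, 0, 0, 1.2], [-0.109, -0.116, 0, 0, 0, 1.28], [-0.109, -0.119, 0, 0, 0, 1.3], [-0.109, -0.119, 0, 0, 0, 1.3]]]'

```text
clock: 20.65
tcp_pos: [445.9, 52.8, 219.7]
tool_rot: [-0.11, -3.139, 0.002]
force: [-5.3, -2.0, 10.6]
grip_width: 0.249
gripper_force: 22.1
```

Request:
jog_arm --commands '[[[0, -0.002, 0, 0, 0, 0.02], [0, -0.004, 0, 0, 0, 0.04], [0, -0.006, 0, 0, 0, 0.05], [0, -0.006, 0, 0, 0, 0.05], [0, -0.006, 0, 0, 0, 0.05]]]'

```text
clock: 21.28
tcp_pos: [445.6, 47.4, 219.6]
tool_rot: [-0.03, -3.14, 0.0]
force: [-5.9, -0.3, 11.5]
grip_width: 0.251
gripper_force: 22.2
```

Request:
jog_arm --commands '[[[0, -0.001, 0, 0, 0, 0], [0, -0.002, 0, 0, 0, 0], [0, -0.003, 0, 0, 0, 0], [0, -0.004, 0, 0, 0, 0], [0, -0.004, 0, 0, 0, 0]]]'

```text
clock: 21.9
tcp_pos: [445.5, 44.3, 219.6]
tool_rot: [-0.027, -3.14, -0.003]
force: [-5.3, 2.7, 10.9]
grip_width: 0.248
gripper_force: 22.3
```

Request:
jog_arm --commands '[[[0, -0.001, 0, 0, 0, 0], [0, -0.002, 0, 0, 0, 0], [0, -0.003, 0, 0, 0, 0], [0, -0.003, 0, 0, 0, 0]]]'

```text
clock: 22.4
tcp_pos: [445.5, 43.6, 219.6]
tool_rot: [-0.025, -3.14, -0.014]
force: [-6.5, 11.7, 11.3]
grip_width: 0.252
gripper_force: 22.7
```

Request:
jog_arm --commands '[[[0, 0.002, 0, 0, 0, 0], [0, 0.003, 0, 0, 0, 0], [0, 0.003, 0, 0, 0, 0]]]'

```text
clock: 22.78
tcp_pos: [445.5, 44.3, 219.7]
tool_rot: [-0.027, -3.14, -0.003]
force: [-5.4, 2.0, 11.4]
grip_width: 0.247
gripper_force: 22.3
```

Request:
jog_arm --commands '[[[0, 0, 0, 0, 0, 0], [0, 0, 0, 0, 0, 0], [0, 0, 0, 0, 0, 0], [0, 0, 0, 0, 0, 0], [0, 0, 0.04, 0, 0, 0], [0, 0, 0.08, 0, 0, 0], [0, 0, 0.11, 0, 0, 0], [0, 0, 0.11, 0, 0, 0], [0, 0, 0.11, 0, 0, 0]]]' --claw 0.085

```text
clock: 23.9
tcp_pos: [446.4, 43.5, 328.1]
tool_rot: [-0.03, -3.141, -0.0]
force: [-1.3, -0.5, -0.2]
grip_width: 0.997
gripper_force: 0.0
```

```bash
python3 - <<'E'
from h import *
import cv2
s=ctrl.sense();print(s["tcp_pos"],s["force"],s["grip_width"])
im=ctrl.get_image("wrist");cv2.imwrite("pics/w5.png",cv2.convertScaleAbs(cv2.resize(im[:,:,::-1],(800,600),interpolation=cv2.INTER_CUBIC),alpha=1.5))
E
```

```text
[446.44058308  43.47370107 328.13621848] [-1.2501442  -0.52539908 -0.21233465] 0.9969619506898535
```

View pics/w5.png

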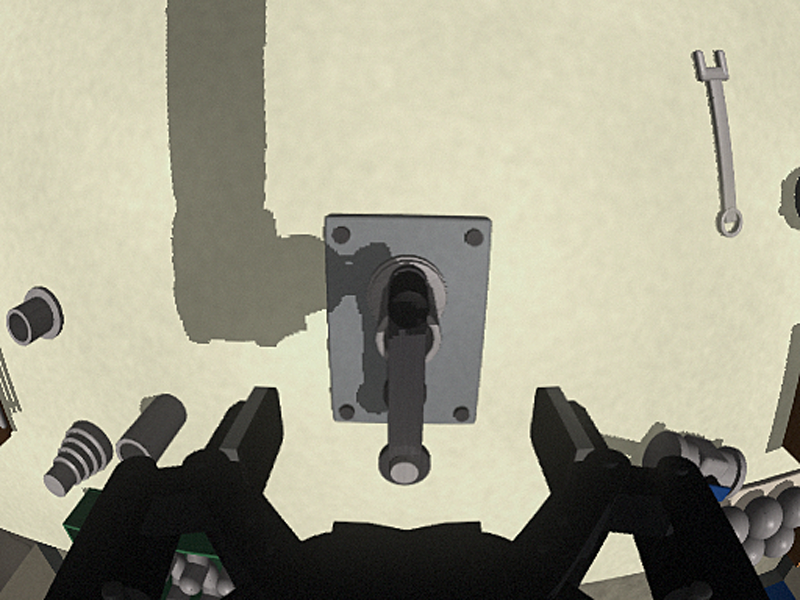

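The keeper bar lies straight over the seated sleeve, with the knob at (408,307) and the pivot at (405,470). The gripper is clear and the other fittings have not moved.

```bash
python3 -c "
from bench import ctrl
print(ctrl.hand_in())"
```

```text
the job is handed in; nothing more can be done
None
```

I handed the job in at about 24 s: the tall flanged sleeve was lowered home on the mandrel, the keeper was closed to its stop and released, and the other fittings and wrench were not touched; the judge's verdict was not returned.

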